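# Open clip over the price card

### The arm

A 6-joint arm with a two-finger parallel gripper is mounted at the origin on the work surface. World frame = base frame: x ahead of the robot, y to its left, z up, the work surface at z = 0. Lengths are in m, angles in rad, forces in N, time in s.
With the tool pointing down it reaches from about 0.375 to 0.825 m from the base axis. Payload 5.5 kg.
Tool frame: the origin (TCP) lies between the finger pads; the fingertips stand 8 mm ahead of it and the grasp point (between the pads) lies 11 mm behind it; z points along the fingers, y is the line along which they close (so a half turn about z gives the same grasp; the last joint's range is limited). The gripper opens to 85 mm and grips with 20 to 120 N. Pads are 22 mm wide; open, the fingers measure 114 mm over their backs; the gripper's body (76 mm by 85 mm) begins 54 mm behind the grasp point. The pads swing forward as they close: fully open they stand 13 mm farther back than shut.
Start: joints at [-1.138, 0.314, -0.047, 1.21, 0, 1.571], TCP at [0.252, -0.545, 0.239] pointing down, gripper open.
Joint ranges: [-2.67, 2.67], [-0.69, 1.73], [-1.03, 1.25], [-2.08, 2.16], [-1.42, 1.45], [-3.14, 3.14]. Speed limits (rad/s): [2.39, 2.39, 3.01, 3.14, 3.14, 3.14].

### API

Orientations are given as a unit quaternion [w, x, y, z].
In Python, from rig import env gives the robot as it stands. The module is installed in compiled form; this text tells all that it offers.
- The arm moves only by the shell command python3 -m creep 'ROWS' [OPENING]. ROWS is a JSON object of lists of equal length, an entry for each row: "linear": the shift along the tool's x, y, z in mm, a list of three; "yaw": the turn about the tool's z in rad. In form: {"linear": [[dx, dy, dz], ...], "yaw": [yaw, ...]}. A call has exactly 5 rows; each row is the pose to reach, as a shift and turn from the pose commanded when the call began, along the tool's axes at that moment; what a row does not reach only later rows make up. A row lasts 1/12 s, in which the tool goes at most 41.7 mm and 7.16 degrees, less where a joint would pass 70% of its speed; a pose out of reach is approached as far as the arm can. A call with a gripper value outside its range is refused whole. OPENING is the finger opening in mm, from 0 to 85.4, set as the call begins (- or left out, the last holds). The fingers move at their own pace and stop on an object; the grip force is fixed at half the most. Time passes only in rows, so rows that repeat a pose let the fingers close, or fill a call up. It gives the time, the measured TCP pose, the force, the opening and the grip force at its end, in the units of the state.
- env.state(): the state, without advancing time (a new reading comes with each control period).
- env.capture(name): name is "side" or "top" or "wrist"; returns the picture (420x560x3 uint8, red, green, blue); there is no depth.
- env.camera_info(name): a dict with "camera_matrix" (3x3 intrinsics, pixels), "k1" (the pictures are not rectified: a ray, as slopes to the right and down, at radius r is drawn at 1 + k1 r^2 times it, then the intrinsics apply), "xyz" and "attitude" of the camera in the world. Camera axes: x right, y up, looking along -z (the intrinsics and any distortion apply to the point x, -y, -z); pixel columns grow to the right and rows downward; lengths in m; the calibration is good to about 2 mm. A picture is of the moment at which its call begins: read the wrist's pose just before it. camera_info takes no time and is no camera call; for the wrist camera it gives the pose at the moment of the call.
- env.finish_job(): hands the job in; it is judged then, once.
Trained networks look in the newest picture that a camera, given by its name, has taken for a name from the list of things; names that differ only in an ending like _2 or _b are one class to them, and where a whole thing is asked for, a point or a joint stands for the part that bears it (a point fixed in the world has none). Each returns a list of dicts, best first, with "score" (0 to 1); they miss things now and then, are a little off and sometimes report something else, mostly with a low value. They report only what shows in the picture. A call takes as long as a camera call. They do not tell look-alikes from the thing itself.
- env.spot_in(camera, target): "at" ([x, y, z] in m, in world coordinates, good to about 4 mm: the middle of the surface that is visible of it).
- env.silhouettes(camera, target): "pixels" (420x560 bool, what is visible of it).
- env.mark_of(camera, target): "at" ([x, y, z] in m, in world coordinates, good to about 4 mm: a listed point, or the origin of a listed thing).
The state is a dict: "t": time; "joints": joint angles; "qvel": joint speeds; "effort": joint torques, N m; "ee_pos": TCP position; "tool_rot": TCP orientation; "wrist_force": force on the tool from outside, world axes, zero at the start; "moment": the same for the moment, N m; "opening": opening from 0.0 (shut) to 1.0 (fully open); "finger_force": force on a finger pad.
Only numpy, scipy, OpenCV 4.12 (cv2) and the standard library are available. Lean on these libraries where they do the work, as an engineer would, in place of code of your own. Each camera call takes 0.05 s, during which the arm holds its last target. There are 200 camera calls.

### The job

Slide the white price card upright into the tight slot of the dark wooden stand, centred and fully home, and let go of it. Then take the steel spring clip off the sweet tray's back panel by squeezing its handles, and bring it, jaws down, over the middle of the card's top edge, square to the card. Finish while still holding the clip there in the air, squeezed wide open with one jaw on each side of the card, the jaw tips one to three centimetres down over the edge and touching neither card nor stand, ready for a sale tag to be slipped in; leave the jar, tin and wafer box alone.

Things in the scene. Friction and masses are not known exactly. Their poses are not given: they have to be found in the camera images.
- card_mid (a point): centre of the loose white foam-board price card: 8 mm thick (own x), 100 mm wide (own y), 90 mm tall (own z), a plain orange sweet printed on both faces, about 50 g. It starts upright in a low fixed plywood rack, 130 mm long and 22 mm high, in a loose groove 12 mm wide, 14 mm deep. Take it across the thickness, near its top
- card: the same card; this origin is the centre of its lower edge, 45 mm below card_mid
- slot (a point): centre of the mouth of the slot in the fixed dark wooden stand (140 mm along y, 50 mm along x, 30 mm high). The slot runs along own y, open at both ends, 10.4 mm wide (own x) with a flared mouth (4 mm wider each side over the top 5 mm), 22 mm deep: the card is home when card_mid is 23 mm above this point
- stand: the same fixed stand; origin at the centre of its underside, 30 mm below the slot's mouth, same axes
- clip_pivot (a point): middle of the pivot axle (along own y, 44 mm long, 10 mm thick) of the loose steel spring clip, own z up to the handles. Two jaws, 50 mm wide along y, hang to 45 mm below the pivot. Two handles spread upward in a V and end in rolled bars along y (36 mm long, 8 mm thick), centres 34 mm above the pivot and 24 mm either side of it in x: 56 mm over the outside. About 70 g
- clip: the whole clip, origin at clip_pivot, parked astride the tray's back panel. Squeezing the rolled bars together along x from above opens the jaws: about 4 N on each bar at the start, 8 N fully open, when the bars are 35 mm over the outside and 39 mm above the pivot. Bars that do not slip on the fingers so carry the clip down 5 to 10 mm as it opens
- clip_jaw_a (a joint): opening of the clip: angle of one jaw in rad, the other moves equally. About 0 as parked on the 4 mm panel (jaw tips 4 mm apart), -0.05 shut, 0.28 fully open at its stop (tips 29 mm apart); it is sprung shut
- jaw_a_tip (a point): middle of the lower inner edge of the clip's +x jaw (clip's own x), 45 mm below the pivot as parked
- jaw_b_tip (a point): middle of the lower inner edge of the clip's -x jaw, 45 mm below the pivot as parked
- panel_top (a point): middle of the top edge of the fixed sweet tray's plywood back panel (body 'tray'): 4 mm thick (own x), 110 mm wide (own y), its top 85 mm above the work surface; the tray with sweets, 25 mm high, extends 78 mm to own -x. The parked clip's jaws reach 16 mm below this edge, and its pivot is 29 mm above it
- tray: the same fixed tray; origin on the underside, 85 mm below panel_top
- sweet_jar: bystander: amber glass jar with steel lid, 76 mm across, 115 mm tall, origin at its underside
- tin: bystander: small tin, 68 mm across, 75 mm tall, origin at its underside
- wafer_box: bystander: flat cardboard box 55 x 85 x 30 mm high, origin at its underside
Things that resemble listed ones, but are neither listed nor needed, are in the scene too. Of the things shaped like the card, the white one is meant.

How it is judged:
On the way, in this order (a step that is already met when the one before it is completed fails the run):
1. the card stands home in the stand's slot, let go, while the clip is still on the tray's panel (z of card_mid in the frame of slot below 0.026 m and x of card_mid in the frame of slot between -0.006 and 0.006 m and y of card_mid in the frame of slot between -0.015 and 0.015 m and angle between card_mid's own z axis and vertical below 0.15 rad and angle between the x axis of card_mid and the x axis of slot, either way round below 0.17 rad and contact force between the fingers and card below 0.2 N and distance between clip_pivot and panel_top below 0.06 m), for 0.3 s.
2. the clip is held squeezed open, clear above the panel (value of joint clip_jaw_a above 0.19 rad and z of jaw_a_tip in the frame of panel_top above 0.003 m and contact force between clip and the fingers above 2 N and contact force between clip and tray below 0.1 N), for 0.2 s.
At the end, for the whole second after the job is handed in: Card home in the slot (3 mm; centred 15 mm; 0.15 rad), let go. Fingers hold the clip still, jaw angle over 0.19 rad, a jaw on each side of the card, tips 5 to 32 mm below its top edge, within 20 mm of its middle, square within 0.3 rad, upright within 0.4, touching neither card nor stand (z of card_mid in the frame of slot below 0.026 m and x of card_mid in the frame of slot between -0.006 and 0.006 m and y of card_mid in the frame of slot between -0.015 and 0.015 m and angle between card_mid's own z axis and vertical below 0.15 rad and angle between the x axis of card_mid and the x axis of slot, either way round below 0.17 rad and contact force between each of the fingers, clip and card below 0.2 N and value of joint clip_jaw_a above 0.19 rad and ((x of jaw_a_tip in the frame of card_mid above 0.004 m and x of jaw_b_tip in the frame of card_mid below -0.004 m) or (x of jaw_a_tip in the frame of card_mid below -0.004 m and x of jaw_b_tip in the frame of card_mid above 0.004 m)) and z of jaw_a_tip in the frame of card_mid between 0.013 and 0.04 m and z of jaw_b_tip in the frame of card_mid between 0.013 and 0.04 m and y of clip_pivot in the frame of card_mid between -0.02 and 0.02 m and angle between the y axis of clip_pivot and the y axis of card_mid, either way round below 0.3 rad and angle between clip_pivot's own z axis and vertical below 0.4 rad and contact force between clip and stand below 0.2 N and contact force between clip and the fingers above 2 N and linear speed of each of clip, card below 0.03 m/s); the arm keeps its last pose, push and grip.
It fails at once if the jar is moved by more than 3 cm (distance of sweet_jar from where it was at the start of the episode above 0.03 m).
It fails at once if the tin is moved by more than 3 cm (distance of tin from where it was at the start of the episode above 0.03 m).
It fails at once if the wafer box is moved by more than 3 cm (distance of wafer_box from where it was at the start of the episode above 0.03 m).
It also fails if it takes over 56 s, if anything falls off the work surface, if the arm or the gripper's body presses on something with over 40 N, if the wrist force passes 120 N, or if a joint passes its speed limit or range.

## Working session

There is one attempt and no reset: what is moved stays moved. The work goes in short steps, Python scripts to look and compute and a shell command to move; the robot and the scene stay as the last step left them, time stands still between calls to the robot, and variables do not carry over. Pictures are saved under pics/ and viewed, at most 10 in all, crops included, and the job is handed in when it is done.

```bash
mkdir -p pics
cat > h.py <<'E'
from rig import env
import numpy as np, cv2
from scipy.spatial.transform import Rotation as R
def q2r(q): return R.from_quat([q[1],q[2],q[3],q[0]])
def cam(n):
    c=env.camera_info(n); a=np.array(c['attitude'],float)
    Rm=q2r(a).as_matrix() if a.size==4 else a.reshape(3,3)
    return np.array(c['camera_matrix']),float(c['k1']),np.array(c['xyz']),Rm
def proj(n,P,C=None):
    K,k,t,Rm=C or cam(n); p=(np.atleast_2d(P)-t)@Rm; s=np.c_[p[:,0]/-p[:,2],-p[:,1]/-p[:,2]]
    s=s*(1+k*(s**2).sum(1,keepdims=True)); return s@K[:2,:2].T+K[:2,2]
def ray(n,uv,C=None):
    K,k,t,Rm=C or cam(n); d=(np.atleast_2d(uv)-K[:2,2])@np.linalg.inv(K[:2,:2]).T; s=d.copy()
    for _ in range(20): s=d/(1+k*(s**2).sum(1,keepdims=True))
    return t,np.c_[s[:,0],-s[:,1],-np.ones(len(s))]@Rm.T
def atz(n,uv,z,C=None):
    t,d=ray(n,uv,C); return t+d*((z-t[2])/d[:,2])[:,None]
def save(im,f): cv2.imwrite('pics/'+f,im[:,:,::-1])
def tool(): 
    s=env.state(); return np.array(s['ee_pos']),q2r(s['tool_rot'])
E
python3 - <<'E'
from h import *
np.set_printoptions(precision=4,suppress=True)
s=env.state(); print({k:np.round(v,3) for k,v in s.items()})
print(q2r(s['tool_rot']).as_matrix())
for n in('side','top'):
    save(env.capture(n),n+'0.png'); print(n,env.camera_info(n))
    for t in('card_mid','slot','clip_pivot','panel_top','sweet_jar','tin','wafer_box'):
        r=env.mark_of(n,t); print(t,[(np.round(x['at'],3),round(x['score'],2),proj(n,x['at'])[0].round()) for x in r])
E
```

```text
{'t': np.float64(0.0), 'joints': array([-1.138,  0.314, -0.048,  1.21 ,  0.   ,  1.571]), 'qvel': array([ 0.002,  0.001, -0.001,  0.001, -0.   , -0.001]), 'effort': array([  0.001, -53.96 ,  33.974,   0.019,  -0.   ,   0.   ]), 'ee_pos': array([ 0.251, -0.544,  0.238]), 'tool_rot': array([-0.001,  0.977,  0.215, -0.   ]), 'wrist_force': array([-0.176, -0.687, -0.044]), 'moment': array([-0.006,  0.013,  0.007]), 'finger_force': np.float64(0.0), 'opening': np.float64(1.001)}
[[ 0.9078  0.4194 -0.0007]
 [ 0.4194 -0.9078  0.0015]
 [ 0.     -0.0017 -1.    ]]
side {'camera_matrix': array([[503.162 ,   0.    , 284.5796],
       [  0.    , 503.162 , 210.9681],
       [  0.    ,   0.    ,   1.    ]]), 'k1': -0.09224577431593729, 'xyz': array([0.1733, 0.7133, 0.7409]), 'attitude': array([-0.2353, -0.1264,  0.4218,  0.8665])}
card_mid [(array([ 0.6  , -0.23 ,  0.043]), 0.79, array([339., 178.])), (array([ 0.464, -0.247,  0.05 ]), 0.66, array([394., 188.]))]
slot [(array([ 0.512, -0.044,  0.029]), 0.68, array([337., 237.]))]
clip_pivot [(array([ 0.726, -0.145,  0.001]), 0.66, array([278., 195.])
[... 460 characters left out ...]
.    ,   1.    ]]), 'k1': -0.04181380348683259, 'xyz': array([ 0.4468, -0.0111,  0.9427]), 'attitude': array([ 0.7103,  0.0635, -0.0469, -0.6995])}
card_mid [(array([ 0.597, -0.231,  0.044]), 0.73, array([389., 209.])), (array([ 0.462, -0.248,  0.055]), 0.62, array([399., 269.]))]
slot [(array([ 0.518, -0.044,  0.031]), 0.55, array([306., 243.]))]
clip_pivot [(array([0.565, 0.317, 0.11 ]), 0.91, array([138., 215.]))]
panel_top [(array([0.571, 0.319, 0.081]), 0.63, array([143., 215.]))]
sweet_jar [(array([0.726, 0.168, 0.002]), 0.55, array([220., 158.]))]
tin [(array([ 0.73 , -0.145,  0.001]), 0.62, array([348., 157.]))]
wafer_box [(array([ 0.746,  0.003, -0.002]), 0.87, array([287., 151.]))]
```

```bash
python3 -c "
import cv2,numpy as np
a=cv2.imread('pics/side0.png');b=cv2.imread('pics/top0.png');print(a.shape)"
```

```text
(420, 560, 3)
```

View pics/top0.png

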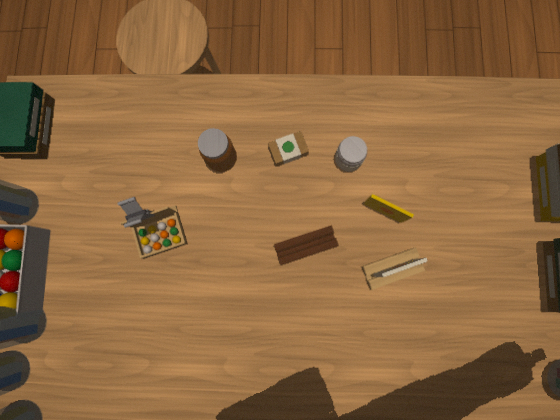

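View pics/side0.png

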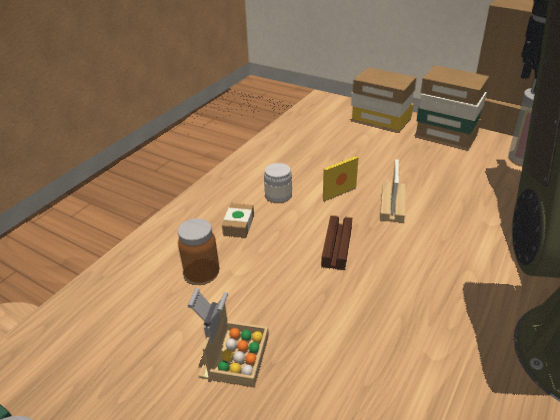

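The look-alikes are the yellow card at top (389,208) / side (340,179), and the white card in the rack at top (400,268) / side (396,185). I want the white one. There is one clip, at top (133,212), and one dark stand, at top (306,244). Next I check the crop and measure the yaws.

Run:
```python
from h import *
np.set_printoptions(precision=4,suppress=True)
im=env.capture('top'); 
def crop(x,y,w=100,h=75): return cv2.resize(im[y:y+h,x:x+w],(400,300),interpolation=cv2.INTER_CUBIC)
save(np.vstack([np.hstack([crop(345,230),crop(255,205)]),np.hstack([crop(100,180),crop(345,180)])]),'crop1.png')
s=env.silhouettes('side','card'); 
def line(mask,z,cam_='top'):
    ys,xs=np.nonzero(mask); P=atz(cam_,np.c_[xs,ys].astype(float),z)[:,:2]
    m=P.mean(0); u,S,v=np.linalg.svd(P-m); a=np.arctan2(v[0,1],v[0,0]); 
    e=(P-m)@v.T
    return m,np.round((a%np.pi),3),np.ptp(e,axis=0)
for r in env.silhouettes('top','card'):
    ys,xs=np.nonzero(r['pixels']); print('card',r['score'],xs.mean(),ys.mean(),line(r['pixels'],.098))
sub=im.astype(int); m=np.zeros(im.shape[:2],bool); m[245:290,355:440]=(sub.min(2)>150)[245:290,355:440]
print('white',m.sum(),line(m,.098), np.c_[np.nonzero(m)[1],np.nonzero(m)[0]].min(0),np.c_[np.nonzero(m)[1],np.nonzero(m)[0]].max(0))
for n,z in(('stand',.03),('tray',.04),('clip',.14)):
  for r in env.silhouettes('top',n):
    rr=cv2.minAreaRect(atz('top',np.argwhere(r['pixels'])[:,::-1].astype(float),z)[:,:2].astype(np.float32)*1000)
    print(n,r['score'],line(r['pixels'],z),rr)
```

```text
card 0.94 388.3193717277487 209.2408376963351 (array([ 0.5869, -0.2166]), np.float64(1.144), array([0.1018, 0.0307]))
card 0.66 400.48924731182797 266.69086021505376 (array([ 0.4654, -0.2394]), np.float64(1.898), array([0.1151, 0.0169]))
white 87 (array([ 0.4654, -0.2496]), np.float64(1.92), array([0.0965, 0.005 ])) [383 259] [426 275]
stand 0.76 (array([ 0.5126, -0.0433]), np.float64(1.91), array([0.142 , 0.0521])) ((512.861328125, -43.350425720214844), (51.89104080200195, 141.9062042236328), 19.212602615356445)
stand 0.43 (array([0.566, 0.351]), np.float64(1.96), array([0.0732, 0.02  ])) ((566.8179931640625, 349.05718994140625), (19.021827697753906, 72.9854965209961), 19.426441192626953)
tray 0.92 (array([0.536 , 0.2937]), np.float64(2.071), array([0.1323, 0.1177])) ((534.3849487304688, 305.51025390625), (100.83365631103516, 135.99000549316406), 19.463159561157227)
clip 0.61 (array([0.5676, 0.3154]), np.float64(0.926), array([0.0747, 0.0556])) ((571.527587890625, 312.9187927246094), (57.71113967895508, 60.44799041748047), 22.045875549316406)
```

View pics/crop1.png

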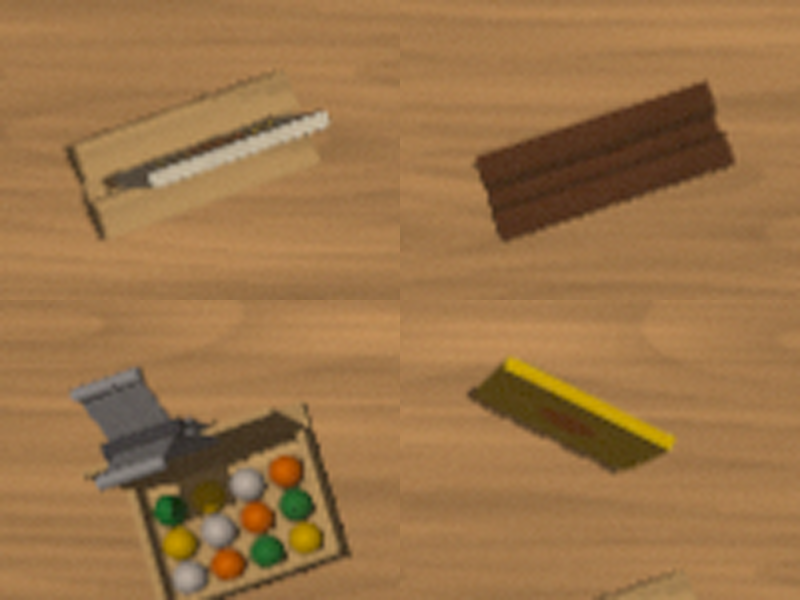

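The crop confirms the white card in the pale rack, with its top edge from (383,275) to (426,259), and the dark stand at (306,244). Card, rack, stand and tray all lie at about 0.34 rad yaw. I'm moving toward the card now.

```bash
cat >> h.py <<'E'
def go(P,ang=None):
    "mm shift in tool axes and yaw to bring TCP to P with tool y at world angle ang (mod pi)"
    p,r=tool(); M=r.as_matrix(); d=1000*(np.array(P)-p)@M
    y=np.arctan2(M[1,1],M[0,1]); w=0 if ang is None else -((ang-y+np.pi/2)%np.pi-np.pi/2)
    s=env.state(); print('t',round(float(s['t']),2),'p',np.round(p,4),'tilt',np.round(M[:,2],3),'yang',round(y,3),'| lin',np.round(d,1),'yaw',round(w,3),'open',np.round(s['opening'],3),'ff',np.round(s['finger_force'],1),'wf',np.round(s['wrist_force'],1))
E
python3 -m creep '{"linear":[[32,-18,0],[64,-36,0],[96,-54,0],[128,-72,0],[160,-90,0]],"yaw":[-0.124,-0.248,-0.372,-0.496,-0.62]}' 85
python3 -c "
from h import *
go([.465,-.2495,.20],.345)"
```

```text
t: 1.52
ee_pos: [0.3598, -0.3945, 0.2394]
tool_rot: [0.0, 0.863, 0.505, 0.0]
wrist_force: [0.3, 0.0, -0.4]
opening: 0.99
finger_force: 0.0
t 1.52 p [ 0.3598 -0.3945  0.2394] tilt [ 0. -0. -1.] yang -0.512 | lin [178.   20.6  39.4] yaw -0.857 open 0.99 ff 0.0 wf [ 0.3  0.  -0.4]
```

```bash
python3 -m creep '{"linear":[[36,4,8],[72,8,16],[108,12,24],[144,16,32],[178,20.6,39.4]],"yaw":[-0.124,-0.248,-0.372,-0.496,-0.62]}' 
python3 -m creep '{"linear":[[0,0,0],[0,0,0],[0,0,0],[0,0,0],[0,0,0]],"yaw":[-0.12,-0.237,-0.237,-0.237,-0.237]}'
python3 - <<'E'
from h import *
np.set_printoptions(precision=4,suppress=True)
go([.465,-.2495,.20],.345)
C=cam('wrist'); im=env.capture('wrist'); save(im,'w1.png'); print(C)
print([(x['at'],x['score']) for x in env.mark_of('wrist','card_mid')])
r=env.silhouettes('wrist','card')
for x in r: print(x['score'],x['pixels'].sum())
m=(im.min(2)>150); n,l,st,ce=cv2.connectedComponentsWithStats(m.astype(np.uint8))
for i in range(1,n):
    if st[i,4]>80: print(st[i],ce[i])
E
```

```text
t: 1.93
ee_pos: [0.466, -0.2496, 0.1997]
tool_rot: [0.0, 0.668, 0.744, 0.0]
wrist_force: [0.8, -0.1, 0.2]
opening: 0.993
finger_force: 0.0
t: 2.35
ee_pos: [0.4651, -0.2517, 0.2]
tool_rot: [0.0, 0.579, 0.815, 0.0]
wrist_force: [0.0, 0.8, 0.7]
opening: 0.992
finger_force: 0.0
t 2.35 p [ 0.4651 -0.2517  0.2   ] tilt [ 0. -0. -1.] yang 0.336 | lin [2.1 0.7 0. ] yaw -0.009 open 0.992 ff 0.0 wf [0.  0.8 0.7]
(array([[374.6742,   0.    , 279.0947],
       [  0.    , 374.6742, 217.1715],
       [  0.    ,   0.    ,   1.    ]]), -0.05574606589675525, array([ 0.4386, -0.1752,  0.3342]), array([[ 0.9447, -0.3113, -0.1035],
       [ 0.3281,  0.8956,  0.3005],
       [-0.0009, -0.3178,  0.9481]]))
[([0.5969, -0.2249, 0.0455], 0.61)]
0.92 8518
0.67 1764
[276 259  12  24 246] [281.3455 271.1992]
```

View pics/w1.png

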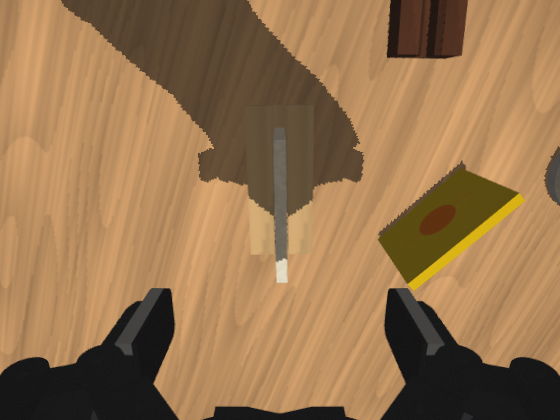

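The wrist view shows the white card's edge from (280,127) to (282,283), midway between the fingertips at columns 165 and 395. The yellow card is clear to the right.

Run:
```python
from h import *
np.set_printoptions(precision=4,suppress=True)
P=atz('wrist',[[279.5,127],[282,283]],.098);d=P[0]-P[1];print(P,P.mean(0),np.linalg.norm(d),np.arctan2(d[1],d[0])-np.pi/2)
P=atz('wrist',[[429,-20],[424,56]],.030);print(P)
m=P=P.mean(0)
c=atz('wrist',[[280.8,205]],.098)[0]
go([*c[:2],.075],.345)
```

```text
[[ 0.4452 -0.1947  0.098 ]
 [ 0.4824 -0.2959  0.098 ]] [ 0.4638 -0.2453  0.098 ] 0.10782695167527663 0.3521032396565775
[[ 0.5147 -0.0643  0.03  ]
 [ 0.5333 -0.1132  0.03  ]]
t 2.5 p [ 0.465  -0.2519  0.2   ] tilt [ 0. -0. -1.] yang 0.337 | lin [ 10.3   1.  125. ] yaw -0.008 open 0.994 ff 0.0 wf [ 0.7  0.4 -0.6]
```

```bash
python3 -m creep '{"linear":[[2,1,20],[2,1,50],[2,1,80],[2,1,110],[2,1,125]],"yaw":[-0.01,-0.01,-0.01,-0.01,-0.01]}' 
python3 -m creep '{"linear":[[0,0,0],[0,0,0],[0,0,0],[0,0,0],[0,0,0]],"yaw":[0,0,0,0,0]}' 0
python3 -m creep '{"linear":[[0,0,0],[0,0,0],[0,0,0],[0,0,0],[0,0,0]],"yaw":[0,0,0,0,0]}'
python3 -m creep '{"linear":[[0,0,-15],[0,0,-35],[0,0,-55],[0,0,-65],[0,0,-65]],"yaw":[0,0,0,0,0]}'
python3 - <<'E'
from h import *
np.set_printoptions(precision=4,suppress=True)
im=env.capture('wrist'); save(im,'w2.png')
go([.513,-.0433,.14],.345)
for n in('top',):
    env.capture(n); print([(x['at'],x['score']) for x in env.mark_of(n,'slot')],[(x['at'],x['score']) for x in env.mark_of(n,'card_mid')])
E
```

```text
t: 2.92
ee_pos: [0.4634, -0.2486, 0.0718]
tool_rot: [-0.002, 0.574, 0.819, -0.0]
wrist_force: [0.3, 1.6, -0.1]
opening: 0.999
finger_force: 0.0
t: 3.33
ee_pos: [0.4666, -0.2499, 0.0764]
tool_rot: [0.001, 0.574, 0.819, 0.0]
wrist_force: [-0.8, -0.1, -0.0]
opening: 0.292
finger_force: 0.0
t: 3.75
ee_pos: [0.4662, -0.2497, 0.0761]
tool_rot: [0.001, 0.574, 0.819, -0.0]
wrist_force: [-1.1, 0.1, 6.6]
opening: 0.085
finger_force: 59.4
t: 4.17
ee_pos: [0.4671, -0.25, 0.1424]
tool_rot: [0.002, 0.574, 0.819, 0.0]
wrist_force: [0.2, 0.9, -1.2]
opening: 0.084
finger_force: 58.5
t 4.22 p [ 0.4663 -0.2496  0.1408] tilt [ 0.002 -0.001 -1.   ] yang 0.349 | lin [177.9 114.4   0.7] yaw 0.004 open 0.081 ff 58.5 wf [ 0.7 -0.1 -1. ]
[([0.512, -0.0425, 0.0316], 0.82), ([0.5694, 0.3204, 0.0726], 0.24)] [([0.5968, -0.2291, 0.0425], 0.67), ([0.5166, -0.0428, 0.032], 0.67), ([0.4676, -0.2497, 0.1193], 0.61)]
```

View pics/w2.png

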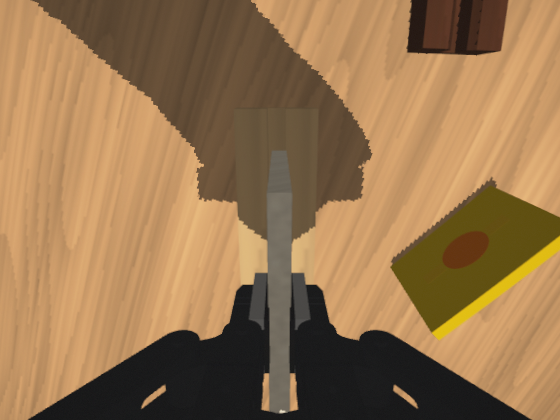

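The card is held square: its top edge runs down column 280 with the +y end at row 192, and the opening is about 8 mm. Now carrying it over the stand.

```bash
python3 - <<'E'
from h import *
P=atz('wrist',[[280,192]],.163);p,r=tool();print(P,(P-p)@r.as_matrix()*1000)
E
python3 -m creep '{"linear":[[30,20,0],[65,42,0],[100,65,0],[135,87,0],[165,106,0]],"yaw":[0,0,0,0,0]}' 
python3 -m creep '{"linear":[[8,5,0],[13,8,0],[13,8,0],[13,8,0],[13,8,0]],"yaw":[0,0,0,0,0]}'
python3 - <<'E'
from h import *
np.set_printoptions(precision=4,suppress=True)
go([.513,-.0433,.14],.345)
C=cam('wrist'); im=env.capture('wrist'); save(im,'w3.png')
go([.513,-.0433,.14],.345)
print([(x['at'],x['score']) for x in env.mark_of('wrist','slot')])
E
```

```text
[[ 0.44720227 -0.1996246   0.163     ]] [[ 52.17851708   0.33951428 -24.26329377]]
t: 4.78
ee_pos: [0.5079, -0.0555, 0.1386]
tool_rot: [-0.001, 0.574, 0.819, -0.0]
wrist_force: [1.4, -1.1, -0.6]
opening: 0.081
finger_force: 58.6
t: 5.2
ee_pos: [0.5113, -0.0442, 0.1395]
tool_rot: [-0.0, 0.574, 0.819, -0.0]
wrist_force: [0.2, -1.1, -0.2]
opening: 0.086
finger_force: 58.6
t 5.2 p [ 0.5113 -0.0442  0.1395] tilt [-0.001 -0.    -1.   ] yang 0.347 | lin [ 0.2  1.9 -0.5] yaw 0.002 open 0.086 ff 58.6 wf [ 0.2 -1.1 -0.2]
t 5.25 p [ 0.5114 -0.0443  0.1397] tilt [-0. -0. -1.] yang 0.347 | lin [ 0.4  1.9 -0.3] yaw 0.002 open 0.083 ff 58.6 wf [-0.2 -0.1 -1.1]
[([0.5163, -0.041, 0.0312], 0.84)]
```

View pics/w3.png

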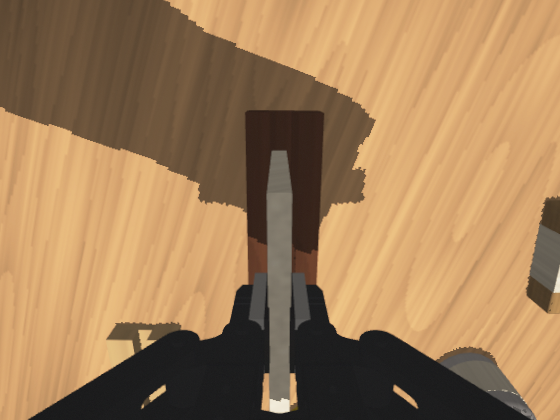

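Run:
```python
from h import *
np.set_printoptions(precision=4,suppress=True,linewidth=200)
im=cv2.imread('pics/w3.png')[:,:,::-1].astype(float)
for r in(115,125,135,145): print(r,im[r-2:r+3,240:330,0].mean(0).astype(int))
p,Rr=tool();M=Rr.as_matrix()
for uv in([246,111],[324,111],[247.5,150],[323,150],[285,111]): 
    P=atz('wrist',[uv],.03)[0]; print(uv,P,((P-p)@M*1000))
```

```text
115 [104 104 103 103  96  68  53  52  52  53  52  52  52  52  52  52  52  52  51  52  53  54  53  55  55  54  55  54  54  52  49  49  48  48  48  49  51  52  52  52  52  52  52  52  51  51  52  53  54
  54  55  51  48  49  48  48  48  48  49  51  52  52  53  52  52  52  51  52  52  52  51  52  51  51  52  53  53  54  55  54  55  54  54  59  90 102 102 104 106 108]
125 [104 103 102 102  96  72  53  52  53  53  52  51  51  51  52  52  53  51  51  51  52  53  54  55  55  55  55  55  54  53  50  48  48  48  48  49  51  52  52  52  51  52  53  51  51  51  52  53  54
  55  55  50  48  49  48  48  48  49  50  51  53  52  52  52  52  52  52  52  51  52  52  52  51  52  53  53  55  55  55  55  55  55  54  73  94 101 105 109 112 113]
135 [103 102 102 101  98  80  52  52  51  52  51  51  52  52  51  52  52  52  51  52  53  53  54  54  55  55  55  55  55  52  50  49  49  49  49  50  50  52  51  51  51  52  52  52  52  52  53  53  54
  55  55  50  48  49  48  48  48  48  50  52  52  52  52  52  52  52  52  52  51  52  52  51  52  52  53  54  54  55  55  55  55  54  57  93 112 114 113 111 109 107]
145 [102 103 103 102 102  90  51  51  52  51  52  51  51  52  51  52  51  52  52  51  53  53  54  55  56  56  55  55  54  53  50  48  48  48  49  50  51  52  51  52  52  51  52  52  52  52  53  54  54
  55  55  51  48  49  49  48  48  48  50  52  52  51  51  52  52  52  52  51  52  52  52  52  52  52  53  54  56  55  55  55  54  54  73 100 109 106 105 104 105 105]
[246, 111] [0.468  0.0143 0.03  ] [ 69.8286 -20.8885 109.7448]
[324, 111] [0.5142 0.031  0.03  ] [ 69.7903  28.2464 109.7249]
[247.5, 150] [ 0.4767 -0.0087  0.03  ] [ 45.2738 -20.5807 109.7479]
[323, 150] [0.5228 0.0079 0.03  ] [ 45.2347  28.4236 109.728 ]
[285, 111] [0.4911 0.0226 0.03  ] [ 69.7696   3.6761 109.7348]
```

```bash
python3 -m creep '{"linear":[[-2,3,0],[-2,3,10],[-2,3,25],[-2,3,40],[-2,3,45]],"yaw":[0,0,0,0,0]}' 
python3 -m creep '{"linear":[[0,0,3],[0,0,6],[0,0,9],[0,0,12],[0,0,12]],"yaw":[0,0,0,0,0]}'
python3 -m creep '{"linear":[[0,0,2],[0,0,4],[0,0,6],[0,0,7],[0,0,7]],"yaw":[0,0,0,0,0]}'
```

```text
t: 5.72
ee_pos: [0.5137, -0.0441, 0.0924]
tool_rot: [-0.001, 0.574, 0.819, -0.001]
wrist_force: [-0.5, -0.4, -0.2]
opening: 0.08
finger_force: 58.6
t: 6.13
ee_pos: [0.515, -0.0439, 0.0826]
tool_rot: [-0.0, 0.574, 0.819, -0.0]
wrist_force: [-1.5, -1.1, -1.0]
opening: 0.085
finger_force: 58.4
t: 6.55
ee_pos: [0.5151, -0.0438, 0.0761]
tool_rot: [-0.0, 0.574, 0.819, -0.0]
wrist_force: [-2.2, -1.1, 3.7]
opening: 0.081
finger_force: 59.3
```

```bash
python3 -m creep '{"linear":[[0,0,1],[0,0,1],[0,0,1],[0,0,1],[0,0,1]],"yaw":[0,0,0,0,0]}' 
python3 -m creep '{"linear":[[0,0,0],[0,0,0],[0,0,0],[0,0,0],[0,0,0]],"yaw":[0,0,0,0,0]}' 35
python3 -m creep '{"linear":[[0,0,0],[0,0,0],[0,0,-30],[0,0,-65],[0,0,-100]],"yaw":[0,0,0,0,0]}'
python3 - <<'E'
from h import *
np.set_printoptions(precision=4,suppress=True)
go([.5655,.32,.2],.345)
im=env.capture('wrist'); save(im,'w4.png'); print([(x['at'],x['score']) for x in env.mark_of('wrist','card_mid')])
im=env.capture('side');print([(x['at'],x['score']) for x in env.mark_of('side','card_mid')])
save(cv2.resize(im[180:300,280:440],(640,480)),'s4.png')
E
```

```text
t: 6.97
ee_pos: [0.5152, -0.0438, 0.076]
tool_rot: [0.0, 0.574, 0.819, 0.0]
wrist_force: [-6.8, -1.0, 13.3]
opening: 0.08
finger_force: 60.7
t: 7.38
ee_pos: [0.5155, -0.0437, 0.0748]
tool_rot: [0.0, 0.574, 0.819, 0.0]
wrist_force: [-0.1, 0.6, -1.1]
opening: 0.411
finger_force: 0.0
t: 7.8
ee_pos: [0.5142, -0.0437, 0.1753]
tool_rot: [-0.001, 0.574, 0.819, -0.001]
wrist_force: [1.0, -0.9, -0.9]
opening: 0.414
finger_force: 0.0
t 7.8 p [ 0.5142 -0.0437  0.1753] tilt [-0.002  0.    -1.   ] yang 0.349 | lin [324.2 172.5 -24.7] yaw 0.004 open 0.414 ff 0.0 wf [ 1.  -0.9 -0.9]
[([0.598, -0.2256, 0.0411], 0.89)]
[([0.5993, -0.2316, 0.0471], 0.96), ([0.5147, -0.0407, 0.0491], 0.84), ([0.5681, 0.3125, 0.0806], 0.74)]
```

View pics/s4.png

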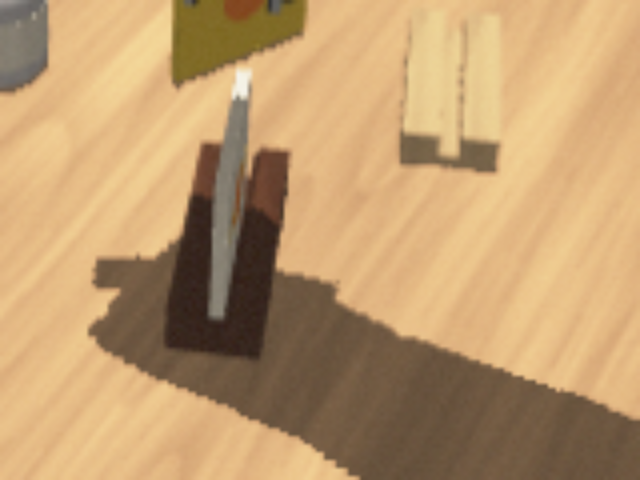

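The card stands in the slot of the dark stand. Next, check its seated height against the pixels (far top end at about (341,199), near end leaving the slot at about (334,259)), and measure the top edge in the wrist image for later.

Run:
```python
from h import *
np.set_printoptions(precision=4,suppress=True)
x=np.array([np.cos(.345),np.sin(.345),0]);y=np.array([-x[1],x[0],0]);c=np.array([.5145,-.043,0])
for z in(.098,.108): print(z,proj('side',[c+y*s*.05+x*o+[0,0,z] for s in(-1,1) for o in(-.004,.004)]).round(1).tolist())
print('near slot',proj('side',[c+y*.05+[0,0,.03]]))
im=cv2.imread('pics/w4.png'); cv2.imwrite('pics/w4c.png',np.hstack([im[60:420,100:500],cv2.resize(cv2.imread('pics/side0.png')[270:390,160:280],(360,360))]))
```

```text
0.098 [[341.9, 198.0], [338.2, 197.6], [336.6, 227.2], [332.6, 226.8]]
0.108 [[342.1, 194.2], [338.4, 193.9], [336.8, 223.3], [332.8, 222.9]]
near slot [[333.2516 252.1566]]
```

View pics/w4c.png

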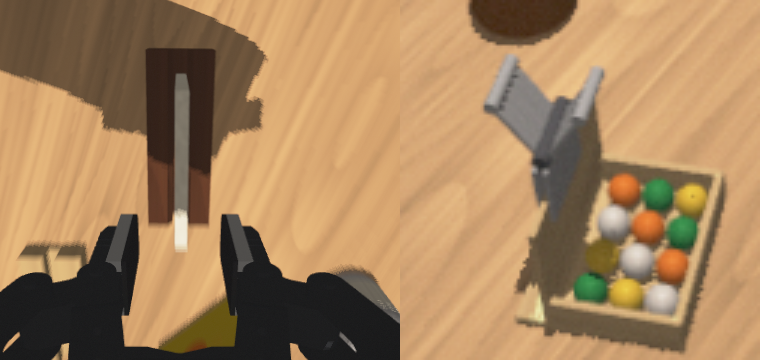

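The predicted far top corner is at row 198 and I see about 199, so the card is home. Now over to the clip, opening wide.

```bash
python3 - <<'E'
from h import *
p,r=tool(); M=r.as_matrix()
for uv in([281,133],[281,309]): P=atz('wrist',[uv],.098)[0]; print(P,(P-p)@M*1000)
go([.5655,.319,.23],.345)
E
python3 -m creep '{"linear":[[20,11,-20],[55,29,-40],[90,48,-55],[125,66,-55],[160,85,-55]],"yaw":[0,0,0,0,0]}' 85
python3 -m creep '{"linear":[[35,18.5,0],[70,37,0],[105,56,0],[140,74,0],[164,87,0]],"yaw":[0,0,0,0,0]}'
python3 -m creep '{"linear":[[0,0,0],[0,0,0],[0,0,0],[0,0,0],[0,0,0]],"yaw":[0,0,0,0,0]}'
python3 - <<'E'
from h import *
np.set_printoptions(precision=4,suppress=True)
go([.5655,.319,.23],.345)
im=env.capture('wrist'); save(im,'w5.png')
for n in('clip_pivot','panel_top'): print(n,[(x['at'],x['score'],proj('wrist',x['at'])) for x in env.mark_of('wrist',n)])
E
```

```text
[0.49710355 0.01222828 0.098     ] [59.35048454  1.02739668 77.88206737]
[ 0.53566455 -0.09364112  0.098     ] [-53.32277267   1.06075341  78.01087357]
t 8.0 p [ 0.5162 -0.0439  0.1759] tilt [ 0.003 -0.    -1.   ] yang 0.349 | lin [324.1 170.5 -54. ] yaw 0.004 open 0.408 ff 0.0 wf [ 0.3 -0.3 -0.1]
t: 8.42
ee_pos: [0.5403, 0.1373, 0.2296]
tool_rot: [-0.0, 0.574, 0.819, 0.0]
wrist_force: [0.4, -0.8, -0.3]
opening: 0.993
finger_force: 0.0
t: 8.83
ee_pos: [0.565, 0.3225, 0.2274]
tool_rot: [-0.001, 0.573, 0.82, -0.001]
wrist_force: [0.3, 0.0, 0.1]
opening: 0.996
finger_force: 0.0
t: 9.25
ee_pos: [0.566, 0.318, 0.2297]
tool_rot: [-0.0, 0.574, 0.819, -0.0]
wrist_force: [0.6, -1.1, -0.1]
opening: 1.001
finger_force: 0.0
t 9.25 p [0.566  0.318  0.2297] tilt [-0.001 -0.    -1.   ] yang 0.347 | lin [ 1.1 -0.1 -0.3] yaw 0.002 open 1.001 ff 0.0 wf [ 0.6 -1.1 -0.1]
clip_pivot [([0.5671, 0.3242, 0.112], 0.79, array([[283.3487, 205.3564]]))]
panel_top []
```

View pics/w5.png

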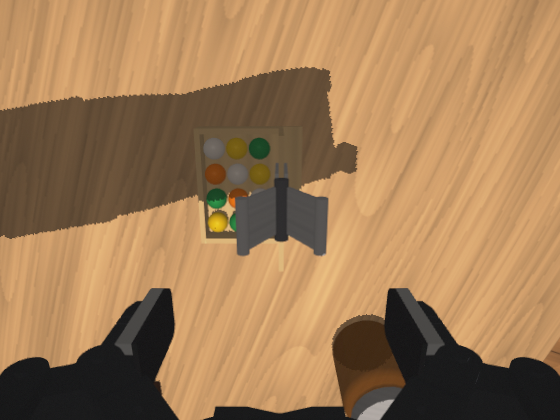

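The wrist view shows the clip on the panel, with bars at columns 242 and 322 over rows 196–255, the axle at column 282 and the jar lower right at (370,370). It is already square to the fingers.

Run:
```python
from h import *
np.set_printoptions(precision=4,suppress=True)
p,r=tool(); M=r.as_matrix()
for z,uvs in((.148,([242,196],[243,255],[322,197],[321,254])),(.117,([282,180],[281.5,240]))):
  for uv in uvs: P=atz('wrist',[uv],z)[0]; print(uv,P,(P-p)@M*1000)
```

```text
[242, 196] [0.5379 0.3315 0.148 ] [ 21.8547 -22.2623  82.1687]
[243, 255] [0.5504 0.2951 0.148 ] [-16.6724 -22.9067  82.168 ]
[322, 197] [0.5831 0.3472 0.148 ] [21.18   25.6066 82.1814]
[321, 254] [0.5964 0.3124 0.148 ] [-16.0404  26.288   82.1811]
[282, 180] [0.5596 0.3422 0.117 ] [ 24.5159   1.8539 113.1752]
[281.5, 240] [0.5742 0.3012 0.117 ] [-19.0254   1.5437 113.1745]
```

```bash
python3 -m creep '{"linear":[[2.6,1.7,15],[2.6,1.7,40],[2.6,1.7,65],[2.6,1.7,85],[2.6,1.7,97]],"yaw":[0,0,0,0,0]}' 
python3 -m creep '{"linear":[[0,0,0],[0,0,0],[0,0,0],[0,0,0],[0,0,0]],"yaw":[0,0,0,0,0]}' 54
python3 -m creep '{"linear":[[0,0,0],[0,0,0],[0,0,0],[0,0,0],[0,0,0]],"yaw":[0,0,0,0,0]}' 36.5
python3 -m creep '{"linear":[[0,0,0],[0,0,0],[0,0,0],[0,0,0],[0,0,0]],"yaw":[0,0,0,0,0]}'
python3 - <<'E'
from h import *
np.set_printoptions(precision=4,suppress=True)
go([.5655,.319,.23],.345)
im=env.capture('wrist'); save(im,'w6.png')
im2=env.capture('side'); save(np.hstack([im[60:420,100:500],cv2.resize(im2[260:380,150:270],(360,360))]),'w6c.png')
print([(x['at'],x['score']) for x in env.mark_of('side','clip_pivot')])
E
```

```text
t: 9.82
ee_pos: [0.5657, 0.3214, 0.1306]
tool_rot: [-0.001, 0.574, 0.819, -0.001]
wrist_force: [-0.6, -0.1, -1.3]
opening: 0.996
finger_force: 0.0
t: 10.23
ee_pos: [0.5676, 0.3229, 0.1344]
tool_rot: [0.0, 0.574, 0.819, 0.001]
wrist_force: [0.2, -0.4, -0.7]
opening: 0.63
finger_force: 4.0
t: 10.65
ee_pos: [0.5667, 0.3225, 0.1329]
tool_rot: [-0.0, 0.574, 0.819, 0.0]
wrist_force: [-0.2, 0.7, -1.0]
opening: 0.427
finger_force: 7.3
t: 11.07
ee_pos: [0.5668, 0.3225, 0.1329]
tool_rot: [-0.0, 0.574, 0.819, -0.0]
wrist_force: [0.2, 0.3, -0.9]
opening: 0.433
finger_force: 7.3
t 11.07 p [0.5668 0.3225 0.1329] tilt [-0. -0. -1.] yang 0.349 | lin [ -2.9  -2.4 -97.1] yaw 0.004 open 0.433 ff 7.3 wf [ 0.2  0.3 -0.9]
[([0.5637, 0.3211, 0.1035], 0.85), ([0.5669, 0.3146, 0.0819], 0.55)]
```

View pics/w6c.png

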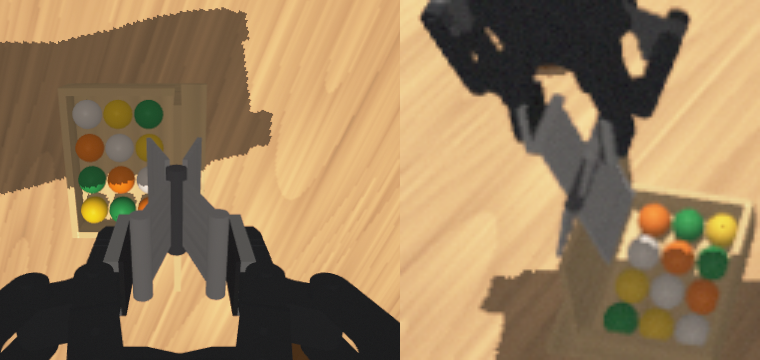

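Wrist crop: the bars are held between the pads and the jaws are spread. Side crop: the clip is astride the panel, squeezed open (36.8 mm, 7.3 N). Lifting and carrying it to the card.

```bash
python3 -m creep '{"linear":[[0,0,-5],[0,0,-20],[0,0,-45],[0,0,-75],[0,0,-100]],"yaw":[0,0,0,0,0]}' 
python3 -m creep '{"linear":[[0,0,0],[0,0,0],[0,0,0],[0,0,0],[0,0,0]],"yaw":[0,0,0,0,0]}'
python3 - <<'E'
from h import *
np.set_printoptions(precision=4,suppress=True)
go([.515,-.0437,.233],.345)
p,r=tool();M=r.as_matrix()
for n in('side','top','wrist'):
    env.capture(n)
    for t in('clip_pivot','jaw_a_tip','jaw_b_tip'): print(n,t,[(np.round((np.array(x['at'])-p)@M*1000,1),x['score']) for x in env.mark_of(n,t)])
E
```

```text
t: 11.63
ee_pos: [0.5668, 0.3225, 0.2349]
tool_rot: [0.0, 0.574, 0.819, 0.0]
wrist_force: [1.5, 1.2, -0.7]
opening: 0.429
finger_force: 7.2
t: 12.05
ee_pos: [0.566, 0.3221, 0.2313]
tool_rot: [-0.001, 0.574, 0.819, -0.001]
wrist_force: [0.3, 0.2, -1.2]
opening: 0.433
finger_force: 7.3
t 12.05 p [0.566  0.3221 0.2313] tilt [-0.002 -0.001 -1.   ] yang 0.349 | lin [-326.3 -173.    -1.1] yaw 0.004 open 0.433 ff 7.3 wf [ 0.3  0.2 -1.2]
side clip_pivot [(array([-1.9, -4. , 31.2]), 0.86)]
side jaw_a_tip [(array([-0.3,  4.2, 73.1]), 0.93)]
side jaw_b_tip [(array([ -0.9, -15.9,  72.3]), 0.68)]
top clip_pivot [(array([-3.1,  1.3, 32. ]), 0.76), (array([ -4.8,   2.1, 230.8]), 0.73)]
top jaw_a_tip [(array([-3.4, 17. , 71.1]), 0.59)]
top jaw_b_tip [(array([ -2.6, -15.2,  69.8]), 0.84)]
wrist clip_pivot [(array([ 0.7,  1.5, 29.4]), 0.82)]
wrist jaw_a_tip [(array([-1. , 11. , 67.6]), 0.55), (array([ -4. ,  -2.1, 145.7]), 0.25)]
wrist jaw_b_tip [(array([ -0.4, -15.6,  68.3]), 0.58)]
```

```bash
python3 -m creep '{"linear":[[-15,-8,0],[-45,-24,0],[-75,-40,0],[-105,-56,0],[-135,-71.5,0]],"yaw":[0,0,0,0,0]}' 
python3 -m creep '{"linear":[[-30,-16,0],[-60,-32,0],[-90,-48,0],[-120,-64,0],[-150,-79.5,0]],"yaw":[0,0,0,0,0]}'
python3 -m creep '{"linear":[[-20,-11,0],[-35,-18,0],[-41,-22,0],[-41,-22,0],[-41,-22,0]],"yaw":[0,0,0,0,0]}'
python3 -m creep '{"linear":[[0,0,0],[0,0,0],[0,0,0],[0,0,0],[0,0,0]],"yaw":[0,0,0,0,0]}'
python3 - <<'E'
from h import *
np.set_printoptions(precision=4,suppress=True,linewidth=180)
go([.515,-.0437,.15],.345)
p,r=tool();M=r.as_matrix()
for n in('side','top','wrist'):
    im=env.capture(n); save(im,n+'7.png')
    for t in('clip_pivot','jaw_a_tip','jaw_b_tip','card_mid'): print(n,t,[(np.round((np.array(x['at'])-p)@M*1000,1),x['score']) for x in env.mark_of(n,t) if x['score']>.4])
C=cam('wrist')
# predicted top-edge pixels of the card for centred pose
for dy in(-4,0,4): print(dy,[proj('wrist',p+M@(np.array([x,dy,1000*(p[2]-.098)])/1000))[0].round(1) for x in(50,40,30)])
im=cv2.imread('pics/wrist7.png')
for row in range(110,260,12): print(row,im[row,262:304].max(1))
E
```

```text
t: 13.07
ee_pos: [0.5453, 0.17, 0.233]
tool_rot: [0.0, 0.573, 0.819, 0.0]
wrist_force: [0.6, -0.8, 0.0]
opening: 0.429
finger_force: 7.2
t: 13.48
ee_pos: [0.5219, 0.0015, 0.2332]
tool_rot: [0.0, 0.574, 0.819, 0.0]
wrist_force: [1.1, -0.2, -0.9]
opening: 0.426
finger_force: 7.2
t: 13.9
ee_pos: [0.5157, -0.0427, 0.233]
tool_rot: [-0.0, 0.574, 0.819, 0.0]
wrist_force: [0.6, 0.4, -1.0]
opening: 0.431
finger_force: 7.2
t: 14.32
ee_pos: [0.5158, -0.0424, 0.2329]
tool_rot: [-0.0, 0.573, 0.819, 0.0]
wrist_force: [-0.5, 0.3, -0.5]
opening: 0.431
finger_force: 7.2
t 14.32 p [ 0.5158 -0.0424  0.2329] tilt [-0.  0. -1.] yang 0.35 | lin [-0.9 -1.1 82.9] yaw 0.005 open 0.431 ff 7.2 wf [-0.5  0.3 -0.5]
side clip_pivot [(array([-2.3, -2.5, 30.7]), 0.61), (array([  2.2,  -4.1, 234.3]), 0.48)]
side jaw_a_tip [(array([ 0.3,  5.2, 73.1]), 0.44)]
side jaw_b_tip [(array([ -1. , -17.1,  71.8]), 0.56), (array([ -2. ,  -0.6, 183.2]), 0.54)]
side card_mid [(array([-206.1,   12.8,  187.4]), 0.79), (array([  1.1,  -0.8, 185.2]), 0.63)]
top clip_pivot []
top jaw_a_tip []
top jaw_b_tip []
top card_mid []
wrist cl
[... 1938 characters left out ...]
129]
218 [ 81  80  81  81  80  81  79  77  80  78 100 127 123 124 125 125 127 128 128 128 117  91  80  81  81  81  80  81  80  81  81  80  80  81  79  80  80  81  83  96 122 187]
230 [ 82  82  84  74  44  45  46  46  44  46  45  46  45  45  45  45  45  46  44  46  46  46  45  46  56  72  79  79  80  81  81  80  81  80  79  80  81  79  86  98 156 215]
242 [ 81  81  80  81  80  80  81  81  70  49  49  49  49  49  50  49  49  50  49  47  59  76  80  80  80  80  80  80  80  80  80  79  80  80  78  79  80  79  88 102 172 223]
254 [ 79  79  79  80  81  80  81  79  69  50  50  49  50  49  49  49  49  49  50  48  61  76  80  81  81  82  81  81  81  81  80  81  81  82  81  81  81  81  84 128 192 219]
```

The card's top edge lies at columns 272–283 (centre about -1.3 mm from the tool axis, square). The clip axle is at about 276.5, so they line up. Descending.

```bash
python3 -m creep '{"linear":[[0,0.5,8],[0,0.5,20],[0,0.5,32],[0,0.5,44],[0,0.5,50]],"yaw":[0,0,0,0,0]}' 
python3 -m creep '{"linear":[[0,0,6],[0,0,14],[0,0,22],[0,0,29],[0,0,33]],"yaw":[0,0,0,0,0]}'
python3 -m creep '{"linear":[[0,0,0],[0,0,0],[0,0,0],[0,0,0],[0,0,0]],"yaw":[0,0,0,0,0]}'
python3 - <<'E'
from h import *
np.set_printoptions(precision=4,suppress=True,linewidth=180)
go([.515,-.0437,.15],.345)
p,r=tool();M=r.as_matrix()
for n in('side','wrist','top'):
    im=env.capture(n); save(im,n+'8.png')
    for t in('clip_pivot','jaw_a_tip','jaw_b_tip','card_mid'): print(n,t,[(np.round((np.array(x['at'])-p)@M*1000,1),x['score']) for x in env.mark_of(n,t) if x['score']>.3])
im=cv2.imread('pics/wrist8.png'); print(proj('wrist',p+M@[.045,0,p[2]-.098]))
for row in range(120,290,12): print(row,im[row,250:312].max(1))
E
```

```text
t: 15.48
ee_pos: [0.5152, -0.0427, 0.1809]
tool_rot: [-0.001, 0.574, 0.819, -0.001]
wrist_force: [-0.3, -0.3, 0.1]
opening: 0.434
finger_force: 7.2
t: 15.9
ee_pos: [0.5158, -0.0428, 0.1489]
tool_rot: [-0.0, 0.574, 0.819, -0.0]
wrist_force: [-1.3, -0.2, 0.1]
opening: 0.431
finger_force: 7.2
t: 16.32
ee_pos: [0.5165, -0.0429, 0.1504]
tool_rot: [0.0, 0.574, 0.819, 0.0]
wrist_force: [-0.9, -0.5, -0.1]
opening: 0.431
finger_force: 7.2
t 16.32 p [ 0.5165 -0.0429  0.1504] tilt [ 0.001 -0.    -1.   ] yang 0.349 | lin [-0.3 -1.7  0.4] yaw 0.004 open 0.431 ff 7.2 wf [-0.9 -0.5 -0.1]
side clip_pivot [(array([-0.1, -4.2, 29.1]), 0.66)]
side jaw_a_tip [(array([-0.6,  3.9, 74.2]), 0.75)]
side jaw_b_tip [(array([ -3.2, -17.4,  73.3]), 0.59)]
side card_mid [(array([  0.6,  -1.5, 104.5]), 0.8), (array([-206.2,   11.2,  106.8]), 0.6), (array([-4.9, -3.3, 26. ]), 0.57)]
wrist clip_pivot [(array([ 0.1, -1.3, 28.1]), 0.83)]
wrist jaw_a_tip [(array([ 2. , 10.8, 70.5]), 0.92)]
wrist jaw_b_tip [(array([  1. , -16.5,  71.9]), 0.91)]
wrist card_mid []
top clip_pivot []
top jaw_a_tip []
top jaw_b_tip []
top ca
[... 2943 characters left out ...]
87  86  85  97 113 114 114 114 113 112 113 130 206 237 236]
264 [ 87  87  87  86  85  85  85  86  86  85  85  85  85  85  84  85  86  86  85  85  74  53  52  52  53  52  52  52  52  52  51  51  64  80  85  86  88  89  87  85  85  86  86  86
  88  88  88  87  87  86  85  86  87  87  86  87  87  87  87  87 136 203]
276 [87 84 87 86 85 84 85 85 87 87 86 85 85 83 84 85 86 86 85 84 77 58 53 52 53 52 53 53 53 52 51 52 62 80 86 86 87 86 87 86 86 85 85 86 86 87 88 89 89 86 86 86 86 86 87 88 88 87 87
 89 89 90]
288 [87 85 86 85 85 85 84 86 85 86 86 86 85 85 85 86 85 84 83 83 75 57 52 52 53 53 53 52 51 53 52 52 67 81 83 84 84 85 86 87 86 87 85 86 87 87 87 87 87 86 86 85 85 86 86 88 89 87 87
 89 91 92]
```

```bash
python3 -m creep '{"linear":[[0,0.5,0],[0,1,0],[0,1,0],[0,1,0],[0,1,0]],"yaw":[0,0,0,0,0]}'
python3 -m creep '{"linear":[[0,0,0],[0,0,0],[0,0,0],[0,0,0],[0,0,0]],"yaw":[0,0,0,0,0]}'
python3 -c "
from h import *
go([.515,-.0437,.15],.345)
print(env.finish_job())"
```

```text
t: 17.48
ee_pos: [0.5171, -0.0425, 0.1499]
tool_rot: [0.0, 0.574, 0.819, 0.0]
wrist_force: [-0.2, -0.0, -1.1]
opening: 0.432
finger_force: 7.2
t: 17.9
ee_pos: [0.5171, -0.0425, 0.1499]
tool_rot: [-0.0, 0.574, 0.819, -0.0]
wrist_force: [-0.4, -0.2, -1.7]
opening: 0.427
finger_force: 7.2
t 17.9 p [ 0.5171 -0.0425  0.1499] tilt [-0.  0. -1.] yang 0.349 | lin [-0.5 -2.4 -0.1] yaw 0.004 open 0.427 ff 7.2 wf [-0.4 -0.2 -1.7]
the job is handed in; nothing more can be done
None
```

I handed the job in at 17.9 s with the white card home in the stand and let go, and the clip held squeezed open over the middle of its top edge with the jaw tips about 2 cm down; no verdict was returned.

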